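# Turn the spice carousel to the pegged jar and hold it there

### The job

Turn the spice carousel on its stand until the jar marked with the clothes peg stands squarely at the front, behind the middle of the spoon trough. Leave all the jars and the things around untouched, and finish gripping the wooden bar handle on top of the carousel, holding the turntable still there so that I can pull the tight lid off the jar with one hand; do not let go.

Things in the scene. Friction and masses are not known exactly. Their poses are not given: they have to be found in the camera images.
- stand: Wooden base board of the carousel, 290 x 250 x 18 mm, fixed to the ledge. Origin on the ledge, under the turntable's vertical axis. Its FRONT is its own -x side (roughly towards the robot): there a spoon trough with a steel measuring spoon runs along its y, 130 to 157 mm from the axis, with a 9 mm lip. The board reaches 165 mm to the front of the axis, 125 mm to the back and sides.
- turntable (a joint): Turntable angle on its stand, rad, anticlockwise from above; 0 = marked jar exactly at the front. Turns endlessly both ways (whole turns count as the same; values may exceed pi), bearing friction about 0.05 N m, stays where left. Wooden disc 236 mm across, top 40 mm above the ledge, wire rail round its edge at 64 mm, central post 18 mm thick carrying the handle.
- handle: Wooden bar handle fixed across the top of the turntable's central post, turning with it: 76 mm long (its own x) x 20 mm thick (its own y) x 28 mm high with rounded edges. Its origin is the centre of the bar, on the turntable's axis, 216 mm above the ledge (underside 202 mm, top 230 mm). Its x axis lies along the line through the marked jar: its -x end points to the marked jar.
- marked_jar: The marked jar: one of six equal steel jars fixed on the turntable, 52 mm in diameter, tops 140 mm above the ledge; the only one with a plastic spring clothes peg, 72 mm long, clipped upright on its lid (top of peg 204 mm above the ledge). Origin: centre of the jar's underside, 40 mm above the ledge, 85 mm from the turntable's axis.
- other_jars: The other five jars, without a peg, at steps of 60 degrees on the same circle, each with a straight finger ridge 4 mm thick on the lid, tops 140 mm above the ledge; one piece with the turntable. Origin on the turntable's axis, 40 mm above the ledge.
- bowl: Empty blue plastic bowl, 180 mm across, 70 mm high, loose. Origin at the centre of its underside. To be left alone.
- jug: White ceramic jug, 120 mm in diameter, 170 mm high, with a side handle reaching 98 mm from its axis on its own +y side, loose. Origin at the centre of its underside. To be left alone.
- rolling_pin: Short wooden rolling pin lying on the ledge beside the carousel, 280 mm long along its own x, 48 mm thick, loose. Origin on the ledge under its middle. To be left alone.
- scrubber_holder: Round steel holder with a wooden-knobbed pot scrubber in it, 97 mm in diameter, 107 mm high with its back plate, loose. Origin at the centre of its underside. To be left alone.

How it is judged:
At the end, for the whole second after the job is handed in: The marked jar is at the front, its centre within 12 mm (8 degrees) of the stand's middle line, the turntable still (under 0.05 rad/s), the fingers gripping the bar handle (over 5 N) through the last second, and bowl, jug, rolling pin and scrubber holder within 15 mm of their starts (x of marked_jar in the frame of stand below -0.07 m and y of marked_jar in the frame of stand between -0.012 and 0.012 m and velocity of joint turntable between -0.05 and 0.05 rad/s and contact force between the fingers and handle above 5 N and distance of each of bowl, jug, rolling_pin, scrubber_holder from where it was at the start of the episode below 0.015 m); the arm keeps its last pose, push and grip.
It fails at once if the robot touches the marked jar or its peg (over 2 N) (contact force between any of the arm, the fingers and marked_jar above 2 N).
It fails at once if the robot pushes on another jar (over 2 N) (contact force between any of the arm, the fingers and other_jars above 2 N).
It fails at once if the bowl, jug, rolling pin or scrubber holder is moved over 15 mm or tipped (distance of any of bowl, jug, rolling_pin, scrubber_holder from where it was at the start of the episode above 0.015 m or angle between any of bowl, jug, scrubber_holder's own z axis and vertical above 0.3 rad).
It also fails if it takes over 54 s, if anything falls off the work surface, if the arm or the gripper's body presses on something with over 40 N, if the wrist force passes 120 N, or if a joint passes its speed limit or range.

### The arm

A 7-joint arm with a two-finger parallel gripper is mounted at the origin on the work surface. World frame = base frame: x ahead of the robot, y to its left, z up, the work surface at z = 0. Lengths are in m, angles in rad, forces in N, time in s.
With the tool pointing down it reaches from about 0.4 to 0.875 m from the base axis. Payload 6.5 kg.
Tool frame: the origin (TCP) lies on the centre line of the jaws, within the pads' length; the fingertips stand tcp_to_tips ahead of it and the grasp point (between the pads) lies 8 mm behind it (tcp_to_tips is the distance from the TCP to the fingertips, in m); z points along the fingers, y is the direction in which the jaws open and shut (so a half turn about z gives the same grasp; the last joint's range is limited). The gripper opens to 85 mm and grips with 20 to 120 N. Pads are 22 mm wide; open, the fingers measure 114 mm over their backs; the gripper's body (76 mm by 85 mm) begins 54 mm behind the grasp point. The pads swing forward as they close: fully open they stand 13 mm farther back than shut.
Start: joints at [-1.302, 0.536, -0.004, 1.538, 0.003, 1.067, -0.071], TCP at [0.214, 0.614, 0.242] pointing down, gripper open.
Joint ranges: [-2.7, 2.7], [-0.37, 2.16], [-1.27, 1.26], [0.24, 2.4], [-1.31, 4.45], [0.19, 1.91], [-2.76, 2.76]. Speed limits (rad/s): [2.39, 2.39, 3.14, 3.14, 3.14, 3.14, 3.14].

### API

Orientations are given as a rotation vector (axis times angle).
In Python, from workcell import get_state, camera, camera_params, hand_in, tcp_to_tips gives the robot as it stands.
- The arm moves only by the shell command python3 -m creep 'ROWS' [FORCE]. ROWS is JSON, a list of rows, each an object of numbers: "x", "y", "z": the shift along the world's x, y, z in m; "rx", "ry", "rz": the turn, a rotation vector about the world's x, y, z in rad; "gripper": the finger opening in m, from 0 to 0.0854. In form: [{"x": .., "y": .., "z": .., "rx": .., "ry": .., "rz": .., "gripper": ..}, ...]. A call has exactly 5 rows; each row is the pose to reach, as a shift and turn from the pose measured when the call began; what a row does not reach only later rows make up. A row lasts 1/8 s, in which the tool goes at most 62.5 mm and 10.7 degrees, less where a joint would pass 70% of its speed; a pose out of reach is approached as far as the arm can. A call with a gripper value outside its range is refused whole. The fingers move at their own pace and stop on an object; FORCE is the grip in N (left out, the last holds). Time passes only in rows, so rows that repeat a pose let the fingers close, or fill a call up. It gives the time, the measured TCP pose, the force and the opening at its end, in the units of the state.
- get_state(): the state, without advancing time (a new reading comes with each control period).
- camera(name): name is "scene" or "top" or "wrist"; returns the picture (384x512x3 uint8, blue, green, red); there is no depth.
- camera_params(name): a dict with "intrinsics" (3x3 intrinsics, pixels), "R" (3x3) and "t" (3): a world point X has camera coordinates R X + t. Camera axes: x right, y down, z forward; pixel columns grow to the right and rows downward; lengths in m; the calibration is good to about 2 mm. A picture is of the moment at which its call begins: read the wrist's pose just before it. camera_params takes no time and is no camera call; for the wrist camera it gives the pose at the moment of the call.
- hand_in(): hands the job in, once; it reports no verdict.
The state is a dict: "time_s": time; "joint_positions": joint angles; "qvel": joint speeds; "effort": joint torques, N m; "tcp_pos": TCP position; "tool_rot": TCP orientation; "contact_force": force on the tool from outside, world axes, zero at the start; "ft_torque": the same for the moment, N m; "width": finger opening in m.
Only numpy, scipy, OpenCV 4.12 (cv2) and the standard library are available. Lean on these libraries where they do the work, as an engineer would, in place of code of your own. Each camera call takes 0.05 s, during which the arm holds its last target.

## Working session

There is one attempt and no reset: what is moved stays moved. The work goes in short steps, Python scripts to look and compute and a shell command to move; the robot and the scene stay as the last step left them, time stands still between calls to the robot, and variables do not carry over. Pictures are saved under pics/ and viewed, and the job is handed in when it is done.

```bash
mkdir -p pics; ls; cat > h.py <<'E'
import numpy as np, cv2
from workcell import *
def snap(n,f):
    p=camera_params(n); im=camera(n); cv2.imwrite(f'pics/{f}.png',im); np.savez(f'pics/{f}.npz',K=p['intrinsics'],R=p['R'],t=p['t']); return im
def ray(f,u,v,z):
    d=np.load(f'pics/{f}.npz');K,R,t=d['K'],d['R'],d['t']
    c=-R.T@t; r=R.T@np.linalg.solve(K,[u,v,1.]); return c+r*(z-c[2])/r[2]
def proj(f,X):
    d=np.load(f'pics/{f}.npz');q=d['K']@(d['R']@np.array(X)+d['t']); return q[:2]/q[2]
E
python3 - <<'E'
from h import *
s=get_state(); print(s, tcp_to_tips)
snap('scene','s0');snap('top','t0');snap('wrist','w0')
E
```

```text
pics
{'time_s': 0.0, 'joint_positions': array([-1.30223519,  0.53719452, -0.00443464,  1.53885209,  0.00260941,
        1.06727674, -0.07118493]), 'qvel': array([-0.00069296,  0.00029359, -0.00058225,  0.00030447,  0.00133255,
       -0.00081755, -0.00017665]), 'effort': array([-6.56302582e-04, -5.83414829e+01,  1.04839504e+00, -2.59113765e+01,
        1.23123487e-02,  9.59519501e-03, -1.13423489e-06]), 'tcp_pos': array([0.21337674, 0.61334575, 0.24140293]), 'tool_rot': array([-5.23227775e-01, -3.09755989e+00,  2.69901106e-03]), 'contact_force': array([-0.26012088, -0.99848539, -0.9231372 ]), 'ft_torque': array([-0.01667864, -0.04333727,  0.03584445]), 'width': 0.08514896028697928} 0.011
```

View pics/s0.png

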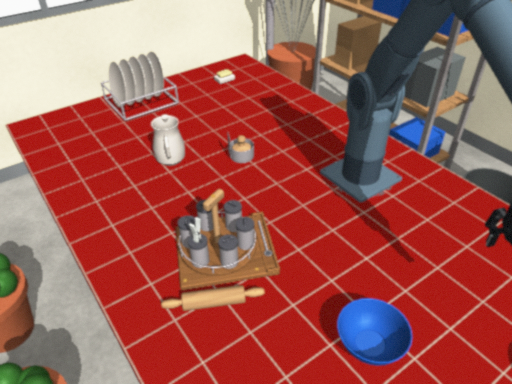

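View pics/t0.png

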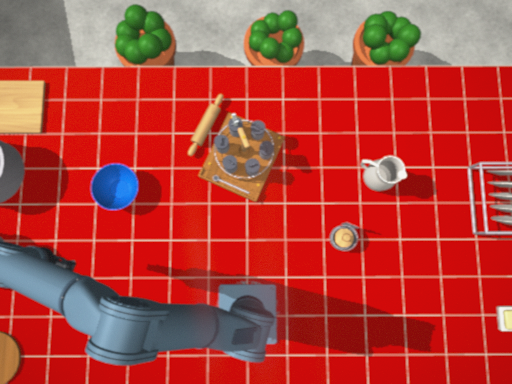

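View pics/w0.png

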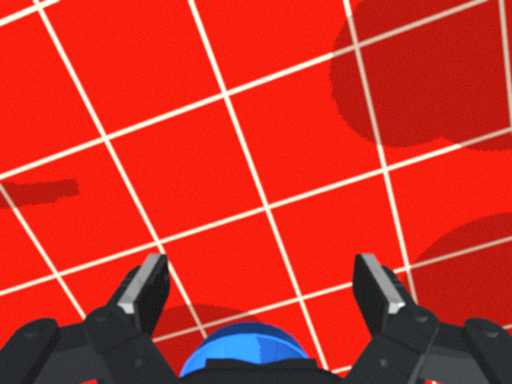

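The scene shows the carousel at about (220,240), with the peg near (195,230) and the bar at (214,198). In the top view the carousel is at about (243,152), the bar runs from (236,120) to (247,146), and the spoon trough is at the lower left (232,186). The wrist camera sees only the bowl. Next I'll zoom in on the carousel.

```bash
python3 - <<'E'
from h import *
a=cv2.imread('pics/t0.png')[85:210,180:300]; b=cv2.imread('pics/s0.png')[180:290,165:285]
cv2.imwrite('pics/t0z.png',cv2.resize(a,None,fx=4.6,fy=4.6,interpolation=cv2.INTER_CUBIC))
cv2.imwrite('pics/s0z.png',cv2.resize(b,None,fx=5,fy=5,interpolation=cv2.INTER_CUBIC))
for f in('t0','s0'):
    d=np.load(f'pics/{f}.npz');print(f,-d['R'].T@d['t'])
E
```

```text
t0 [2.41772502e-01 1.00190001e-03 1.58583343e+00]
s0 [1.05308928 0.83088066 1.01965865]
```

View pics/t0z.png

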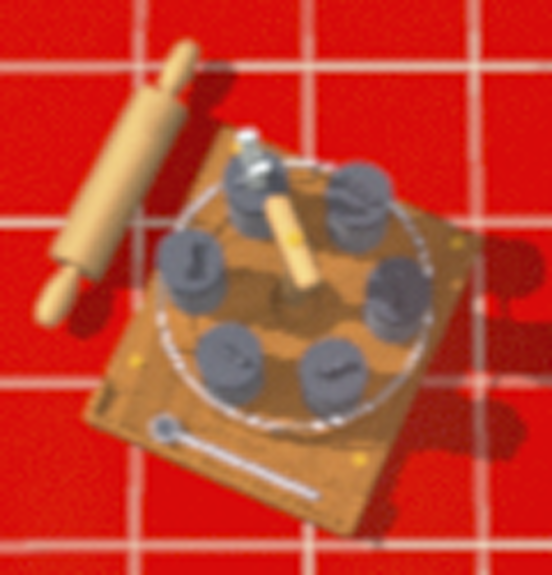

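View pics/s0z.png

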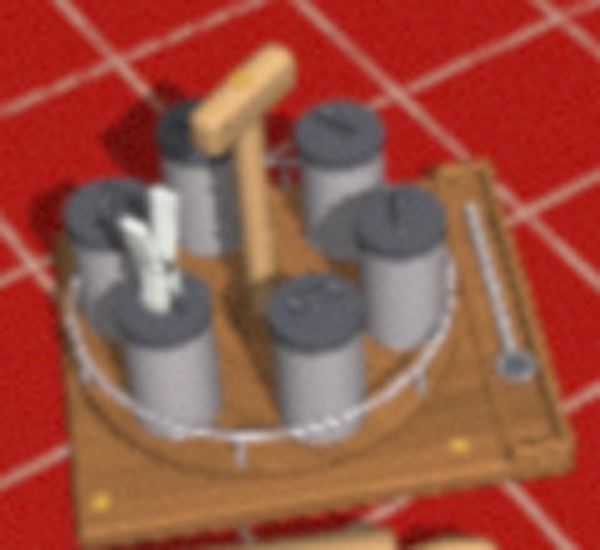

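```bash
python3 - <<'E'
from h import *
Z=lambda u,v:(180+(u+.5)/4.6-.5,85+(v+.5)/4.6-.5)
S=lambda u,v:(165+(u+.5)/5-.5,180+(v+.5)/5-.5)
def P(n,f,uv,z): p=ray(f,*uv,z);print(n,p.round(4));return p
c=[P('fl','t0',Z(86,415),.018),P('fr','t0',Z(350,533),.018),P('br','t0',Z(480,240),.018),P('bl','t0',Z(225,126),.018)]
f=((c[0]+c[1])-(c[2]+c[3]))[:2]; print('front dir deg',np.degrees(np.arctan2(f[1],f[0])), np.linalg.norm(f)/2, np.linalg.norm(c[0]-c[1]))
e=(c[1]-c[0]);print('front edge dir+90',np.degrees(np.arctan2(e[1],e[0]))-90)
fh=f/np.linalg.norm(f); mid=sum(c)[:2]/4; print('axis from board', mid-fh*.020)
m=P('bar marked','t0',Z(276,202),.23);o=P('bar other','t0',Z(311,285),.225)
d=P('dot','t0',Z(294,238),.23);P('dot s','s0',S(240,77),.23)
m=P('bar m s','s0',S(203,125),.225);o2=P('bar o s','s0',S(283,55),.228)
# bar mask principal axis in top
im=cv2.imread('pics/t0.png');h=cv2.cvtColor(im,cv2.COLOR_BGR2HSV);
print(h[140:150,236:250].reshape(-1,3)[::17])
# jar lids z .14
J=[P('jar','t0',Z(*q),.137) for q in [(193,255),(229,350),(333,368),(397,285),(358,192)]]
P('pegtop','t0',Z(247,137),.204)
A=np.array([[2*j[0],2*j[1],1] for j in J]);b=[j[0]**2+j[1]**2 for j in J];s=np.linalg.lstsq(A,b,rcond=None)[0];print('axis jars',s[:2],np.sqrt(s[2]+s[0]**2+s[1]**2))
for j in J: print(np.degrees(np.arctan2(*(j[:2]-s[:2])[::-1])))
E
```

```text
fl [0.5335 0.1896 0.018 ]
fr [ 0.4306 -0.0368  0.018 ]
br [ 0.6877 -0.1518  0.018 ]
bl [0.7916 0.0709 0.018 ]
front dir deg 155.5972340952038 0.2828536300297856 0.2487001996623873
front edge dir+90 -204.43441290410726
axis from board [0.62906322 0.00972116]
bar marked [0.6574 0.0227 0.23  ]
bar other [ 0.5942 -0.0036  0.225 ]
dot [0.6293 0.0091 0.23  ]
dot s [0.6244 0.0085 0.23  ]
bar m s [0.6588 0.0257 0.225 ]
bar o s [0.594  0.0045 0.228 ]
[[ 15 164 190]
 [ 15 164 182]
 [ 16 129 206]
 [ 22 107 244]
 [ 17 125 221]
 [ 15 155 138]
 [ 14 150 114]
 [ 15 123 129]
 [ 16 135 123]]
jar [0.642 0.091 0.137]
jar [0.5638 0.0618 0.137 ]
jar [ 0.5489 -0.0212  0.137 ]
jar [ 0.6168 -0.0729  0.137 ]
jar [ 0.6941 -0.0422  0.137 ]
pegtop [0.7175 0.0456 0.204 ]
axis jars [0.62760304 0.00886529] 0.08338405718902916
80.06638040744102
140.30308170756197
-159.0925677640359
-97.54907612139688
-37.49697123929507
```

The turntable axis is near (0.628, 0.009), the marked jar lies at about 21° and the front at about 155.6°. That means a turn of about +134°. I'll approach from above with the tool turned about -140°, which leaves wrist range for the turn.

```bash
python3 -m creep '[{"x":0.02,"y":-0.03,"z":0.03,"rz":-0.17},{"x":0.05,"y":-0.07,"z":0.05,"rz":-0.34},{"x":0.08,"y":-0.11,"z":0.07,"rz":-0.51},{"x":0.11,"y":-0.15,"z":0.08,"rz":-0.68},{"x":0.14,"y":-0.19,"z":0.09,"rz":-0.85}]'; python3 -c "
from workcell import *
print(get_state()['joint_positions'])"
```

```text
[-1.30219944  0.53700647 -0.00440775  1.53860087  0.00261857  1.06733323
 -0.07118428]schema error: expected keys x, y, z, rx, ry, rz, gripper
```

```bash
python3 -m creep '[{"x":0.02,"y":-0.03,"z":0.03,"rx":0,"ry":0,"rz":-0.17,"gripper":0.085},{"x":0.05,"y":-0.07,"z":0.05,"rx":0,"ry":0,"rz":-0.34,"gripper":0.085},{"x":0.08,"y":-0.11,"z":0.07,"rx":0,"ry":0,"rz":-0.51,"gripper":0.085},{"x":0.11,"y":-0.15,"z":0.08,"rx":0,"ry":0,"rz":-0.68,"gripper":0.085},{"x":0.14,"y":-0.19,"z":0.09,"rx":0,"ry":0,"rz":-0.85,"gripper":0.085}]'; python3 -c "
from workcell import *
print(get_state()['joint_positions'])"
```

```text
time_s: 0.78
tcp_pos: [0.3542, 0.422, 0.332]
tool_rot: [-1.761, -2.601, 0.002]
contact_force: [-0.2, 0.2, 0.7]
width: 0.0848
[-1.14494308  0.28125142  0.23799243  1.70831596 -0.07217537  1.16156615
 -0.50663953]
```

```bash
python3 -m creep '[{"x":0.03,"y":-0.045,"z":0,"rx":0,"ry":0,"rz":-0.16,"gripper":0.085},{"x":0.06,"y":-0.09,"z":0,"rx":0,"ry":0,"rz":-0.32,"gripper":0.085},{"x":0.09,"y":-0.135,"z":0,"rx":0,"ry":0,"rz":-0.48,"gripper":0.085},{"x":0.12,"y":-0.18,"z":0,"rx":0,"ry":0,"rz":-0.64,"gripper":0.085},{"x":0.15,"y":-0.22,"z":0.01,"rx":0,"ry":0,"rz":-0.80,"gripper":0.085}]'; python3 - <<'E'
from h import *
print(get_state()['joint_positions']);snap('wrist','w1')
E
```

```text
time_s: 1.4
tcp_pos: [0.5044, 0.1999, 0.3415]
tool_rot: [-2.639, -1.702, 0.004]
contact_force: [1.4, 0.7, 0.9]
width: 0.0852
[-0.86766609  0.27401771  0.50634768  1.7262443  -0.14338714  1.18047476
 -0.74733319]
```

View pics/w1.png

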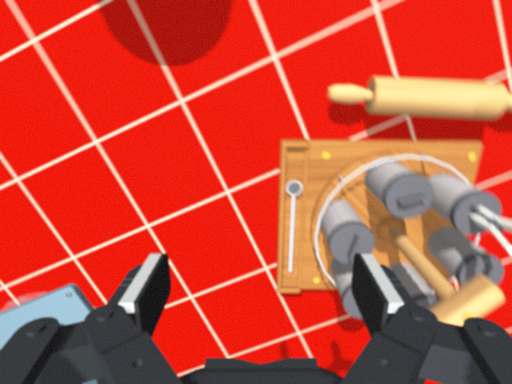

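The wrist view shows the board, with the trough at x≈293, the peg jar at (470,205) and the bar at (468,303). Continuing to above the axis.

```bash
python3 -m creep '[{"x":0.03,"y":-0.045,"z":0.01,"rx":0,"ry":0,"rz":-0.16,"gripper":0.085},{"x":0.06,"y":-0.09,"z":0.02,"rx":0,"ry":0,"rz":-0.32,"gripper":0.085},{"x":0.09,"y":-0.135,"z":0.02,"rx":0,"ry":0,"rz":-0.48,"gripper":0.085},{"x":0.12,"y":-0.18,"z":0.02,"rx":0,"ry":0,"rz":-0.64,"gripper":0.085},{"x":0.124,"y":-0.191,"z":0.02,"rx":0,"ry":0,"rz":-0.78,"gripper":0.085}]'; python3 - <<'E'
from h import *
print(get_state()['joint_positions']);snap('wrist','w2')
E
```

```text
time_s: 2.08
tcp_pos: [0.6339, -0.0022, 0.3632]
tool_rot: [3.09, 0.532, -0.001]
contact_force: [-0.8, 0.6, 0.6]
width: 0.0851
[-0.56002341  0.48692152  0.73355126  1.46589532 -0.32315751  1.31324672
 -1.03243284]
```

View pics/w2.png

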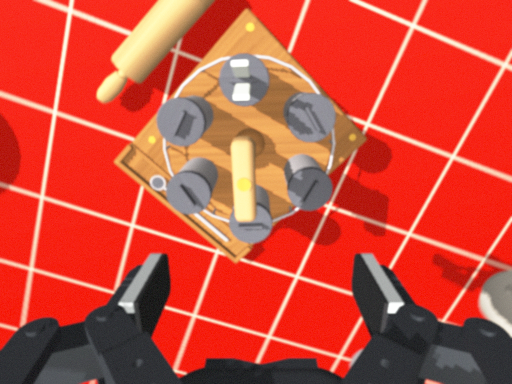

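The wrist view is clear: the peg jar is at the top (242,80), the bar runs from (242,138) to (246,222) with its dot at (244,184), and the board corners are at (116,161), (238,262), (366,140) and (246,10). Measuring from this picture.

```bash
python3 - <<'E'
from h import *
im=cv2.imread('pics/w2.png');h=cv2.cvtColor(im,cv2.COLOR_BGR2HSV)
print(h[184,235],h[160,240],h[210,245],h[150,262],h[100,280])
g=cv2.resize(im[0:270,100:380],None,fx=2.1,fy=2.1,interpolation=cv2.INTER_CUBIC);cv2.imwrite('pics/w2z.png',g)
m=((h[...,0]>12)&(h[...,0]<32)&(h[...,2]>175)&(h[...,1]>60)).astype(np.uint8)
m[:120]=0;m[235:]=0;m[:,:225]=0;m[:,265:]=0
n,l,st,ce=cv2.connectedComponentsWithStats(m);k=1+st[1:,4].argmax();print(st[k],ce[k])
c=max(cv2.findContours((l==k).astype(np.uint8),0,2)[0],key=cv2.contourArea)
r=cv2.minAreaRect(c);print(r)
bx=cv2.boxPoints(r);W=np.array([ray('w2',*p,.228) for p in bx]);print(W.round(4),W.mean(0))
e=[W[i]-W[i-1] for i in range(4)];
for q in e: print(np.linalg.norm(q),np.degrees(np.arctan2(q[1],q[0])))
print('dot',ray('w2',244,184,.23))
# triangulate dot top/wrist
def cr(f,u,v):
    d=np.load(f'pics/{f}.npz');K,R,t=d['K'],d['R'],d['t'];return -R.T@t,R.T@np.linalg.solve(K,[u,v,1.])
A=np.zeros((3,3));b=np.zeros(3)
for f,u,v in [('t0',180+294.5/4.6-.5,85+238.5/4.6-.5),('w2',244,184),('s0',165+240.5/5-.5,180+77.5/5-.5)]:
    o,d=cr(f,u,v);d/=np.linalg.norm(d);Q=np.eye(3)-np.outer(d,d);A+=Q;b+=Q@o
print('dot tri',np.linalg.solve(A,b))
c=[ray('w2',*p,.018) for p in [(116,161),(238,262),(366,140),(246,10)]]
f=((c[0]+c[1])-(c[2]+c[3]))[:2];print(np.round(c,4),np.degrees(np.arctan2(f[1],f[0])),np.linalg.norm(f)/2);e=c[1]-c[0];print(np.linalg.norm(e),np.degrees(np.arctan2(e[1],e[0])),'axis',sum(c)[:2]/4-.02*f/np.linalg.norm(f))
E
```

```text
[ 28  76 255] [ 27  79 255] [ 27  72 255] [ 15 154 146] [ 15 157 164]
[ 225  120   40  102 2551] [240.86789494 171.13171305]
((244.5, 170.5), (38.99999237060547, 100.99998474121094), 0.0)
[[ 0.588   0.0163  0.228 ]
 [ 0.6738  0.0433  0.228 ]
 [ 0.6845  0.0134  0.228 ]
 [ 0.5997 -0.017   0.228 ]] [0.63650619 0.01396854 0.228     ]
0.03531947951012159 109.37062322052111
0.08999834541822954 17.478406824464653
0.0317706446463761 -70.49675712379056
0.09002465872277833 -160.26199996132317
dot [0.62772283 0.01138809 0.23      ]
dot tri [0.62764472 0.01071723 0.23276207]
[[ 0.5303  0.1927  0.018 ]
 [ 0.4248 -0.0366  0.018 ]
 [ 0.6858 -0.1514  0.018 ]
 [ 0.7886  0.0722  0.018 ]] 155.6197004330789 0.28508224935263715
0.2523393257925804 -114.6978852597745 axis [0.62558948 0.01095024]
```

View pics/w2z.png

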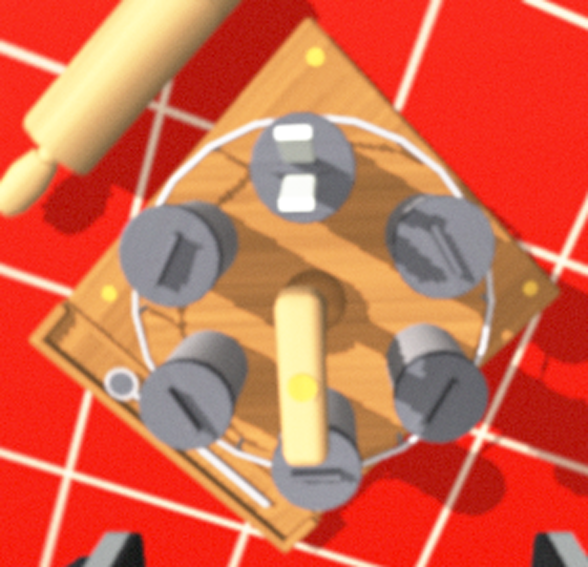

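```bash
python3 - <<'E'
from h import *
Z=lambda u,v:(100+(u+.5)/2.1-.5,(v+.5)/2.1-.5)
a=ray('w2',*Z(299,295),.227);b=ray('w2',*Z(306,460),.227);d=a-b;print(a,b,np.degrees(np.arctan2(d[1],d[0])))
J=[ray('w2',*Z(*q),.138) for q in [(303,168),(172,256),(187,405),(317,463),(441,397),(440,246)]]
J=np.array(J);c=J.mean(0);print(c, np.linalg.norm(J-c,axis=1))
for i,j in enumerate(J): print((np.degrees(np.arctan2(*(j-c)[1::-1]))-60*i+180)%360-180)
for i in range(3):
    e=J[i]-J[i+3];print(np.degrees(np.arctan2(e[1],e[0]))-60*i)
s=get_state();from scipy.spatial.transform import Rotation as R
M=R.from_rotvec(s['tool_rot']).as_matrix();print(s['tcp_pos'],M.round(3),np.degrees(np.arctan2(M[1,1],M[0,1])),np.degrees(np.arctan2(M[1,0],M[0,0])))
E
```

```text
[0.66263407 0.02491224 0.227     ] [ 0.5957828  -0.00060258  0.227     ] 20.89012721411517
[0.63131221 0.01259939 0.138     ] [0.08144957 0.08083838 0.0821195  0.07953764 0.08251448 0.08042531]
21.3041256549094
21.354150048966204
21.821205548652728
21.60726985783276
20.983368013814243
22.024731676101396
21.453897647397294
21.166856804661563
21.921907946019758
[ 0.63361666 -0.00195845  0.36311892] [[ 0.944  0.33   0.   ]
 [ 0.33  -0.944 -0.006]
 [-0.002  0.006 -1.   ]] -70.73379562382895 19.265491623836084
```

The bar lies at about 21.3°, the tool needs +2°, and the axis is at about (0.628, 0.011). I'll align first, then descend.

```bash
python3 -m creep '[{"x":-0.003,"y":0.007,"z":0,"rx":0,"ry":0,"rz":0.02,"gripper":0.085},{"x":-0.0056,"y":0.013,"z":-0.02,"rx":0,"ry":0,"rz":0.036,"gripper":0.085},{"x":-0.0056,"y":0.013,"z":-0.045,"rx":0,"ry":0,"rz":0.036,"gripper":0.085},{"x":-0.0056,"y":0.013,"z":-0.07,"rx":0,"ry":0,"rz":0.036,"gripper":0.085},{"x":-0.0056,"y":0.013,"z":-0.08,"rx":0,"ry":0,"rz":0.036,"gripper":0.085}]'; python3 - <<'E'
from h import *
s=get_state();print(s['joint_positions'],s['tcp_pos']);snap('wrist','w3')
E
```

```text
time_s: 2.75
tcp_pos: [0.6268, 0.0134, 0.2817]
tool_rot: [3.081, 0.588, -0.005]
contact_force: [-1.1, -0.0, 0.5]
width: 0.0852
[-0.56737029  0.53557337  0.69110806  1.58974974 -0.35834229  1.14993795
 -0.99000736] [0.6268302  0.01337682 0.28170454]
```

View pics/w3.png

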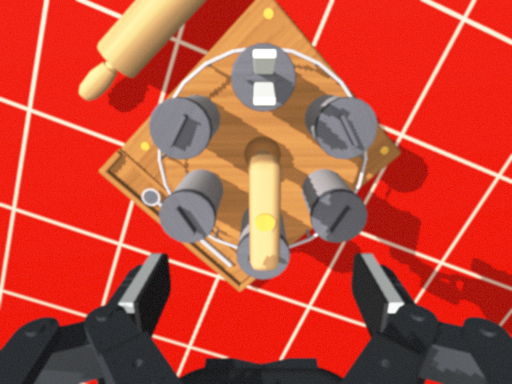

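The bar is vertical in the image at x≈264, midway between the fingers (x≈262). Checking the dot and angle before descending.

```bash
python3 - <<'E'
from h import *
from scipy.spatial.transform import Rotation as R
print(ray('w3',265,222,.23))
a=ray('w3',264.5,153,.226);b=ray('w3',265,268,.226);d=a-b;print(np.degrees(np.arctan2(d[1],d[0])),(a+b)/2)
s=get_state();M=R.from_rotvec(s['tool_rot']).as_matrix();print(s['tcp_pos'],np.degrees(np.arctan2(M[1,0],M[0,0])))
c=[ray('w3',*p,.018) for p in [(100,167),(241,291),(401,153),(265,-6)]]
e=c[1]-c[0];print(np.degrees(np.arctan2(e[1],e[0]))-90)
E
```

```text
[0.62746096 0.01185708 0.23      ]
22.093199116819978 [0.63076111 0.01326706 0.226     ]
[0.62677231 0.0129596  0.28120797] 21.564702394561245
-205.31237866007797
```

```bash
python3 -m creep '[{"x":0.001,"y":-0.002,"z":-0.02,"rx":0,"ry":0,"rz":0,"gripper":0.085},{"x":0.001,"y":-0.002,"z":-0.04,"rx":0,"ry":0,"rz":0,"gripper":0.085},{"x":0.001,"y":-0.002,"z":-0.06,"rx":0,"ry":0,"rz":0,"gripper":0.085},{"x":0.001,"y":-0.002,"z":-0.074,"rx":0,"ry":0,"rz":0,"gripper":0.085},{"x":0.001,"y":-0.002,"z":-0.074,"rx":0,"ry":0,"rz":0,"gripper":0.085}]'
```

```text
time_s: 3.42
tcp_pos: [0.6271, 0.0111, 0.206]
tool_rot: [3.081, 0.587, -0.009]
contact_force: [-0.6, 0.5, 0.2]
width: 0.0851
```

```bash
python3 -m creep '[{"x":0,"y":0,"z":0,"rx":0,"ry":0,"rz":0,"gripper":0.0},{"x":0,"y":0,"z":0,"rx":0,"ry":0,"rz":0,"gripper":0.0},{"x":0,"y":0,"z":0,"rx":0,"ry":0,"rz":0,"gripper":0.0},{"x":0,"y":0,"z":0,"rx":0,"ry":0,"rz":0,"gripper":0.0},{"x":0,"y":0,"z":0,"rx":0,"ry":0,"rz":0,"gripper":0.0}]' 40;  python3 - <<'E'
from h import *
s=get_state();print(s['joint_positions'],s['tcp_pos'],s['width'],s['ft_torque']);snap('wrist','w4')
E
```

```text
time_s: 4.05
tcp_pos: [0.6274, 0.0108, 0.2065]
tool_rot: [3.081, 0.587, -0.008]
contact_force: [0.2, -1.5, 2.5]
width: 0.0197
[-0.53395399  0.61530237  0.64804338  1.65869603 -0.41539247  1.0144138
 -0.94451622] [0.62737285 0.0107844  0.20648233] 0.019673607489372684 [-0.0041105   0.05811084  0.11677898]
```

View pics/w4.png

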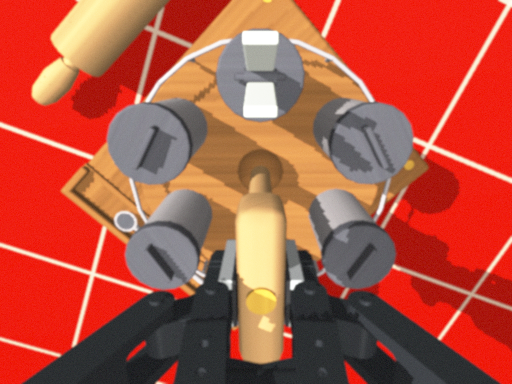

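The bar is gripped (opening 19.7 mm) and the peg is ahead at (260,75). Turning anticlockwise, gently at first.

```bash
python3 -m creep '[{"x":0,"y":0,"z":0,"rx":0,"ry":0,"rz":0.08,"gripper":0.0},{"x":0,"y":0,"z":0,"rx":0,"ry":0,"rz":0.18,"gripper":0.0},{"x":0,"y":0,"z":0,"rx":0,"ry":0,"rz":0.28,"gripper":0.0},{"x":0,"y":0,"z":0,"rx":0,"ry":0,"rz":0.38,"gripper":0.0},{"x":0,"y":0,"z":0,"rx":0,"ry":0,"rz":0.48,"gripper":0.0}]';  python3 - <<'E'
from h import *
s=get_state();print(s['joint_positions'],s['ft_torque'])
E
```

```text
time_s: 4.72
tcp_pos: [0.6275, 0.0107, 0.2065]
tool_rot: [2.85, 1.306, -0.005]
contact_force: [1.0, -0.6, 0.9]
width: 0.0196
[-0.458542    0.58446156  0.52815366  1.65691811 -0.32993012  0.9916713
 -0.53183737] [ 0.03675483 -0.00130705 -0.04154944]
```

```bash
python3 -m creep '[{"x":0,"y":0,"z":0,"rx":0,"ry":0,"rz":0.14,"gripper":0.0},{"x":0,"y":0,"z":0,"rx":0,"ry":0,"rz":0.28,"gripper":0.0},{"x":0,"y":0,"z":0,"rx":0,"ry":0,"rz":0.42,"gripper":0.0},{"x":0,"y":0,"z":0,"rx":0,"ry":0,"rz":0.56,"gripper":0.0},{"x":0,"y":0,"z":0,"rx":0,"ry":0,"rz":0.70,"gripper":0.0}]';  python3 - <<'E'
from h import *
s=get_state();print(s['joint_positions'],s['ft_torque']);snap('wrist','w5')
E
```

```text
time_s: 5.35
tcp_pos: [0.6277, 0.0107, 0.2065]
tool_rot: [2.224, 2.208, -0.001]
contact_force: [1.4, 0.5, -0.9]
width: 0.0196
[-0.34133714  0.55285568  0.35393051  1.65375036 -0.21527215  0.96949496
  0.0783824 ] [-0.04530538 -0.0072661  -0.04546569]
```

View pics/w5.png

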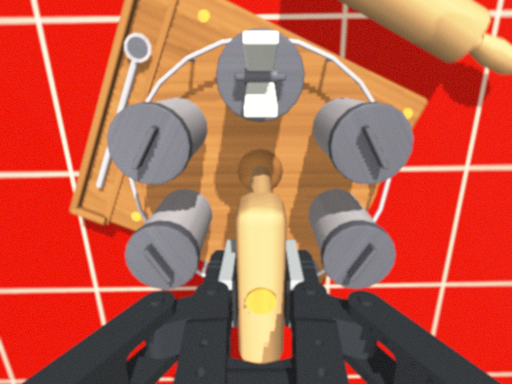

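The jars sit at the same pixels as before, so the turntable is following without slip. About 66° remains.

```bash
python3 -m creep '[{"x":0,"y":0,"z":0,"rx":0,"ry":0,"rz":0.14,"gripper":0.0},{"x":0,"y":0,"z":0,"rx":0,"ry":0,"rz":0.28,"gripper":0.0},{"x":0,"y":0,"z":0,"rx":0,"ry":0,"rz":0.42,"gripper":0.0},{"x":0,"y":0,"z":0,"rx":0,"ry":0,"rz":0.56,"gripper":0.0},{"x":0,"y":0,"z":0,"rx":0,"ry":0,"rz":0.70,"gripper":0.0}]';  python3 - <<'E'
from h import *
from scipy.spatial.transform import Rotation as R
s=get_state();M=R.from_rotvec(s['tool_rot']).as_matrix();print(s['joint_positions'],s['ft_torque'],np.degrees(np.arctan2(M[1,0],M[0,0])))
E
```

```text
time_s: 6.02
tcp_pos: [0.6278, 0.0108, 0.2065]
tool_rot: [1.32, 2.843, 0.003]
contact_force: [1.3, 0.4, 0.1]
width: 0.0191
[-0.21881667  0.53590404  0.18118284  1.64831309 -0.11032023  0.95989989
  0.70141648] [-0.14850979 -0.0302924  -0.03491306] 130.17742899261324
```

Next, 25.4° (0.444 rad) to go.

```bash
python3 -m creep '[{"x":0,"y":0,"z":0,"rx":0,"ry":0,"rz":0.13,"gripper":0.0},{"x":0,"y":0,"z":0,"rx":0,"ry":0,"rz":0.25,"gripper":0.0},{"x":0,"y":0,"z":0,"rx":0,"ry":0,"rz":0.36,"gripper":0.0},{"x":0,"y":0,"z":0,"rx":0,"ry":0,"rz":0.444,"gripper":0.0},{"x":0,"y":0,"z":0,"rx":0,"ry":0,"rz":0.444,"gripper":0.0}]';  python3 - <<'E'
from h import *
from scipy.spatial.transform import Rotation as R
s=get_state();M=R.from_rotvec(s['tool_rot']).as_matrix();print(s['joint_positions'],s['ft_torque'],np.degrees(np.arctan2(M[1,0],M[0,0])))
for n,f in(('wrist','w6'),('top','t6'),('scene','s6')): snap(n,f)
cv2.imwrite('pics/t6z.png',cv2.resize(cv2.imread('pics/t6.png')[85:210,180:300],None,fx=4.6,fy=4.6,interpolation=cv2.INTER_CUBIC))
E
```

```text
time_s: 6.65
tcp_pos: [0.6278, 0.0109, 0.2065]
tool_rot: [0.666, 3.063, 0.006]
contact_force: [0.1, 0.9, 0.3]
width: 0.0196
[-0.14148571  0.53226641  0.0747272   1.64311157 -0.04836936  0.96035552
  1.09332637] [-0.19495509  0.02769546  0.05325371] 155.48513046934087
```

View pics/w6.png

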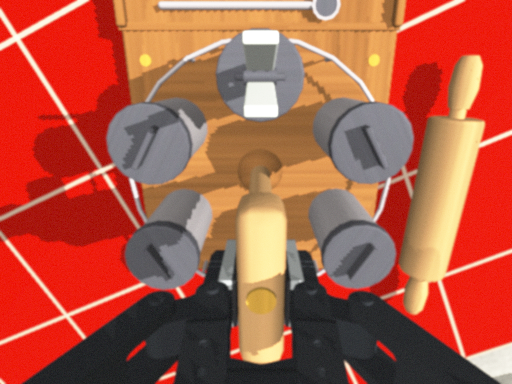

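View pics/s6.png

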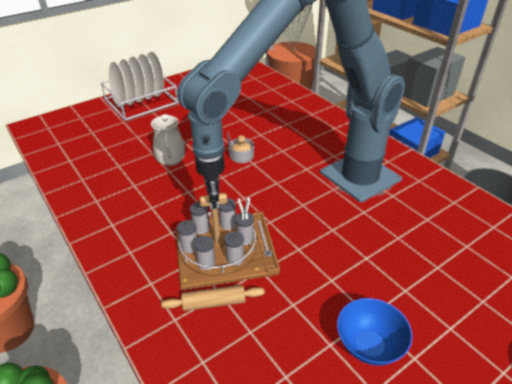

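View pics/t6z.png

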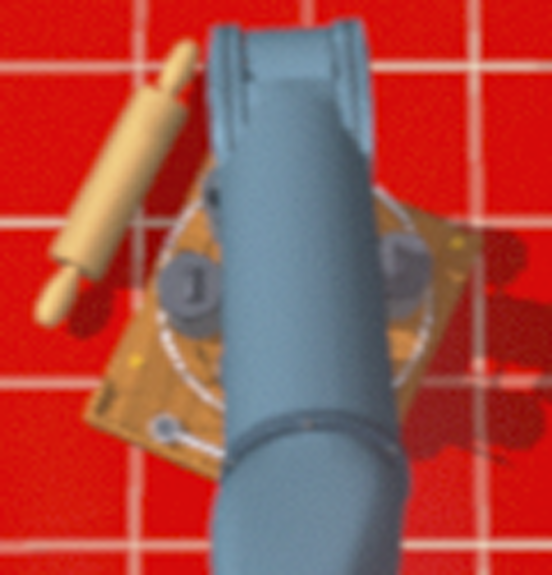

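The peg jar is at (260,74), midway between the two front brass dots (145,60) and (374,60), and the trough line is level. One numeric check, then raise the grip force a little and settle.

```bash
python3 -m creep '[{"x":0,"y":0,"z":0,"rx":0,"ry":0,"rz":0,"gripper":0.0},{"x":0,"y":0,"z":0,"rx":0,"ry":0,"rz":0,"gripper":0.0},{"x":0,"y":0,"z":0,"rx":0,"ry":0,"rz":0,"gripper":0.0},{"x":0,"y":0,"z":0,"rx":0,"ry":0,"rz":0,"gripper":0.0},{"x":0,"y":0,"z":0,"rx":0,"ry":0,"rz":0,"gripper":0.0}]' 60; python3 - <<'E'
from h import *
snap('wrist','w7')
s=get_state();print(s['qvel'].round(4),s['width'],s['tcp_pos'])
im=cv2.imread('pics/w7.png');h=cv2.cvtColor(im,cv2.COLOR_BGR2HSV)
m=((h[...,0]>24)&(h[...,0]<34)&(h[...,1]>150)&(h[...,2]>170)).astype(np.uint8)
n,l,st,ce=cv2.connectedComponentsWithStats(m)
D=[ce[i] for i in range(1,n) if st[i,4]>40 and st[i,1]<120];print(D)
D.sort(key=lambda p:p[0]);a,b=[ray('w7',*p,.018)[:2] for p in D[:2]]
jm=cv2.inRange(h,(100,0,60),(130,90,140));jm[125:]=0;jm[:,:200]=0;jm[:,315:]=0
ys,xs=np.nonzero(jm);print('jar px x extents',np.percentile(xs,[1,99]),xs.mean())
j=ray('w7',260,74,.14)[:2]
mid=(a+b)/2;e=(b-a)/np.linalg.norm(b-a)
print('dots mid',mid,'front dir',np.degrees(np.arctan2(e[1],e[0])),'jar',j,'lateral off',(j-mid)@e)
c=np.array([.628,.011]);d=j-c;print('jar dir',np.degrees(np.arctan2(d[1],d[0])),'axis lateral',(c-mid)@e)
t0,t1=cv2.imread('pics/s0.png').astype(int),cv2.imread('pics/s6.png').astype(int)
for n,(x0,x1,y0,y1) in dict(bowl=(330,415,290,365),pin=(160,268,284,312),jug=(150,190,112,168),scr=(228,256,130,165)).items(): print(n,np.abs(t0-t1)[y0:y1,x0:x1].mean().round(2))
E
```

```text
time_s: 7.42
tcp_pos: [0.6278, 0.0109, 0.2065]
tool_rot: [0.666, 3.063, 0.006]
contact_force: [-0.1, 0.9, 2.2]
width: 0.0193
[-0.0007  0.0002 -0.0001 -0.0009 -0.0007 -0.0011 -0.0006] 0.019314929551364074 [0.62783076 0.01089489 0.20650608]
[array([144.92207792,  59.76623377]), array([373.69014085,  59.5915493 ])]
jar px x extents [219. 291.] 242.49600709849156
dots mid [0.53611221 0.05355903] front dir 65.54589055283458 jar [0.54880673 0.04796632] lateral off 0.0001640724927446111
jar dir 154.97748543873513 axis lateral -0.0007029301402889099
bowl 2.45
pin 2.2
jug 37.95
scr 2.19
```

The lateral offset is 0.2 mm and the front normal (155.5°) agrees with the jar direction. The jug's image difference is large, probably because the arm overlaps its crop, so I'll check that before handing in.

```bash
python3 - <<'E'
from h import *
a,b=[cv2.imread(f'pics/{f}.png')[105:175,140:215] for f in('s0','s6')]
cv2.imwrite('pics/jug.png',cv2.resize(np.hstack([a,b]),None,fx=5,fy=5))
d=np.abs(a.astype(int)-b)[...].mean(2);print(d[15:60,12:35].mean(), d[:,35:].mean())
E
```

```text
47.345571658615135 54.717738095238104
```

View pics/jug.png

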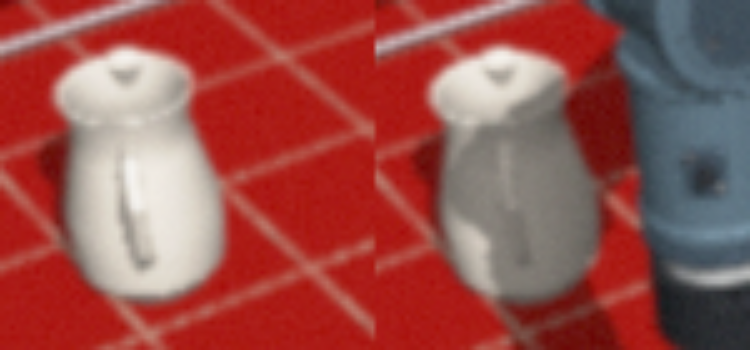

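The jug has not moved: its outline is the same in both pictures, and the difference is the arm's shadow falling on it. Handing in.

```bash
python3 -c "
from workcell import *
print(hand_in()); s=get_state(); print(s['time_s'],s['width'])"
```

```text
the job is handed in; nothing more can be done
None
the job is handed in; nothing more can be done
```

The marked jar is at the front, behind the middle of the spoon trough, and the gripper still holds the bar handle. I gripped the bar on the turntable's axis at 40 N, turned it about +134° with no visible slip, then raised the grip to 60 N and handed in at about 7.5 s.

**Alignment:** the marked jar is about 0.2 mm off the middle line between the two front brass dots. The jar's direction measures 155.0° and the front 155.5°, well within the 8° limit.

**Hold:** the finger opening reads 19.3 mm on the 20 mm bar, and joint speeds are about 0.001 rad/s or less. The measured tool force stayed within about 3 N throughout, with no sign of touching a jar.

**Things around:** the bowl, rolling pin and scrubber holder look the same in the scene pictures before and after the turn. The jug failed that numeric comparison, but a close-up shows its outline unmoved with the arm's shadow on it.

**Disagreements:** the axis estimates from the different views differed by about 3 mm. The finger contact force is not reported, so I judged the grip from the commanded force and the opening.

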